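# Draw a shelf rail out of the part-covered offcut box

## Task

On the hardware-shop counter, first swing the magnifier round towards the covered end of the offcut box until the whole lens is clear of the box's opening, and leave it there. Then take the long slotted shelf rail, which lies partly under the fixed cover, tilt it and draw it out slantwise through the opening, and finish holding it still in the gripper with its whole length in the air at least 5 cm above the top of the box, touching nothing else. Do not disturb the jar, the tape dispenser or the tray of knobs.

Things in the scene. Friction and masses are not known exactly. Their poses are not given: they have to be found in the camera images.
- bin: Plywood box fixed to the counter, outside 196 (x) x 336 (y) x 90 mm high, walls and floor 8 mm thick. Origin on the counter under the box; in its own frame the inside spans x -90..90 mm, y -164..152 mm, its floor is at z 8 mm. A fixed board 8 mm thick, flush with the top (its underside at z 82 mm), covers the end y < -40 mm; the opening is the rest, y -40..152 mm over the full 180 mm width.
- opening (a point): Centre of the opening, 56 mm from the box origin along its +y, at the height of the box's top (90 mm); same axes as the box.
- rail: Loose straight aluminium shelf rail with two rows of dark slots on its upper face, 18 mm wide (its x), 290 mm long (its y), 24 mm high (its z), 0.11 to 0.22 kg, lying flat on the box's floor, about lengthwise, one end under the cover. Origin at the middle of its underside; its +y end lies in the opening.
- rail_open_end (a point): Centre of the end face of the rail that lies in the opening.
- rail_covered_end (a point): Centre of the end face of the rail that lies under the cover.
- magnifier (a joint): Swing of the magnifier's boom about the stand's upright post, rad, range -1.4 to 1.4. Positive is counter-clockwise seen from above and carries the lens towards the covered end of the box. Stiff: it takes about 0.4 N m (about 3 N at the handle) and stays where left. The fixed stand is beyond the box (foot 110 mm across, post 20 mm thick).
- pivot (a point): On the swing's axis (vertical), at the height of the boom's centre line, 205 mm above the counter.
- lens (a point): Centre of the round lens, 220 mm from the axis at the end of the boom, 205 mm above the counter. With its white rim the lens is 109 mm across and 11 mm thick; at the start it hangs over the box's opening. The boom is 16 mm wide and 12 mm high.
- handle (a point): Middle of a black upright peg on top of the boom, 16 mm thick and 45 mm tall (from 211 to 256 mm above the counter), 150 mm from the axis: pinch or push it to swing the magnifier.
- jar: Small glass jar with brass lid, 48 mm across, 55 mm high, standing on the cover board near the closed end of the box; leave it. Origin under its centre.
- tape: Black tape dispenser with a yellow roll, 60 x 130 mm, 86 mm high, loose on the counter to the robot's right; leave it. Origin under its centre.
- knobs: Cardboard tray of wooden knobs, 100 x 140 x 45 mm, loose on the counter at the robot's left; leave it. Origin under its centre.
Not all that is in view belongs to the job. Several things have the shape of the jar; the one meant has the colours described above.

How it is judged (in metres and radians):
On the way, in this order (a step that is already met when the one before it is completed fails the run):
1. the magnifier is swung towards the covered end, its whole lens clear of the opening, the rail still lying in the box (y of lens in the frame of bin below -0.085 m and height (world z) of rail_open_end below 0.05 m), for 0.2 s.
2. the rail is tilted, one end out above the box while the other is still inside (height (world z) of rail_open_end above 0.09 m and height (world z) of rail_covered_end below 0.08 m), for 0.1 s.
At the end, for the whole second after the job is handed in: The gripper holds the rail still, both ends over 130 mm above the counter (40 mm over the box), not touching box, magnifier or jar; fingers press it with over 1 N; under 0.03 m/s and 0.2 rad/s. The lens centre is still over 85 mm from the box's origin towards the covered end (height (world z) of each of rail_open_end, rail_covered_end above 0.13 m and contact force between the fingers and rail above 1 N and contact force between rail and bin below 0.1 N and contact force between rail and stand below 0.1 N and contact force between rail and jar below 0.1 N and linear speed of rail below 0.03 m/s and angular speed of rail below 0.2 rad/s and y of lens in the frame of bin below -0.085 m); the arm keeps its last pose, push and grip.
It fails at once if the jar, tape dispenser or knob tray is shifted more than 25 mm (distance of any of jar, tape, knobs from where it was at the start of the episode above 0.025 m).
It fails at once if the jar is tipped over (angle between jar's own z axis and vertical above 0.5 rad).
It also fails if it takes over 58 s, if anything falls off the work surface, if the arm or the gripper's body presses on something with over 40 N, if the wrist force passes 120 N, or if a joint passes its speed limit or range.

## Robot

A 6-joint arm with a two-finger parallel gripper is mounted at the origin on the work surface. World frame = base frame: x ahead of the robot, y to its left, z up, the work surface at z = 0. Lengths are in mm, angles in rad, forces in N, time in s.
With the tool pointing down it reaches from about 275 to 1000 mm from the base axis. Payload 8.4 kg.
Tool frame: the origin (TCP) lies midway between the tips of the shut fingers; the grasp point (between the pads) lies 19 mm behind it; z points along the fingers, y is the line along which they close (so a half turn about z gives the same grasp; the last joint's range is limited). The gripper opens to 85 mm and grips with 20 to 120 N. Pads are 22 mm wide; open, the fingers measure 114 mm over their backs; the gripper's body (76 mm by 85 mm) begins 54 mm behind the grasp point. The pads swing forward as they close: fully open they stand 13 mm farther back than shut.
Start: joints at [1.128, 0.353, 1.633, -0, 1.155, -0.002], TCP at [266.663, 565.26, 231.281] pointing down, gripper open.
Joint ranges: [-2.63, 2.63], [-0.92, 2.1], [0.06, 2.66], [-1.3, 4.44], [0, 2.69], [-3.02, 3.02]. Speed limits (rad/s): [2.22, 2.22, 2.79, 3.14, 3.14, 3.14].

## Interface

Orientations are given as [roll, pitch, yaw] about the fixed x, y, z axes, in that order (R = Rz(yaw) Ry(pitch) Rx(roll)).
In Python, from rig import telemetry, optics, r gives the robot as it stands.
- The arm moves only by the tool play_rows, never from a script. Its arguments are lists of equal length, an entry for each row: "dp": the shift along the tool's x, y, z in units of 40 mm (1.0 is 40 mm), a list of three; "rot": the turn, a rotation vector about the tool's x, y, z in units of 6 degrees (1.0 is 6 degrees), a list of three. In form: {"dp": [[tx, ty, tz], ...], "rot": [[ax, ay, az], ...]}. A call has 1 to 5 rows; each row is the pose to reach, as a shift and turn from the pose commanded when the call began, along the tool's axes at that moment; what a row does not reach only later rows make up. A row lasts 1/12 s, in which the tool goes at most 41.7 mm and 7.16 degrees, less where a joint would pass 70% of its speed; a pose out of reach is approached as far as the arm can. A call with a gripper value outside its range is refused whole. "fingers" is the opening, from 0 (shut) to 1 (fully open), set as the call begins (left out, the last holds). The fingers move at their own pace and stop on an object; "grip_force" is the grip in N (left out, the last holds). Time passes only in rows, so rows that repeat a pose let the fingers close. It gives the time, the measured TCP pose, the force, the opening and the grip force at its end, in the units of the state.
- telemetry.sense(): the state, without advancing time (a new reading comes with each control period).
- optics.grab_frame(name): name is "side" or "top" or "wrist"; returns a dict with "color" (400x640x3 uint8, red, green, blue), "mtx" (3x3 intrinsics, pixels), "R" (3x3) and "t" (3): a world point X has camera coordinates R X + t; the wrist camera has in their place "mount" (4x4, takes a point from camera to tool coordinates, whose origin is the TCP and whose axes are the flange's). Camera axes: x right, y down, z forward; pixel columns grow to the right and rows downward; lengths in mm; the calibration is good to about 2 mm. The wrist camera is an equidistant fisheye: a pixel r from the principal point sees the ray r / f radians off the axis. A picture is of the moment at which its call begins: read the wrist's pose just before it. There is no depth.
- r.sign_off(): hands the job in; it is judged then, once.
The state is a dict: "clock": time; "qpos": joint angles; "qvel": joint speeds; "joint_efforts": joint torques, N m; "eef_pos": TCP position; "tcp_rot": TCP orientation; "contact_force": force on the tool from outside, world axes, zero at the start; "wrist_torque": the same for the moment, N m; "opening": opening from 0.0 (shut) to 1.0 (fully open); "grasp_force": force on a finger pad.
Only numpy, scipy, OpenCV 4.12 (cv2) and the standard library are available. Lean on these libraries where they do the work, as an engineer would, in place of code of your own. Each camera call takes 0.05 s, during which the arm holds its last target. There are 200 camera calls.

## Working session

There is one attempt and no reset: what is moved stays moved. The work goes in short steps, Python scripts to look and compute and a tool call to move; the robot and the scene stay as the last step left them, time stands still between calls to the robot, and variables do not carry over. Pictures are saved under pics/ and viewed, at most 10 in all, crops included, and the job is handed in when it is done.

Besides the shell and the picture viewer there is one more tool, called after "Emit:" as name(argument=value, ...) on one line, values as JSON. play_rows: Moves the arm, as the interface text tells. Its arguments: {"type":"object","properties":{"dp":{"type":"array"},"rot":{"type":"array"},"fingers":{"type":"number"},"grip_force":{"type":"number"}},"required":["dp","rot"]}

```bash
ls; mkdir -p pics; python3 - <<'E'
from rig import telemetry, optics, r
import cv2,pickle
s=telemetry.sense();print(s)
for n in("top","side"):
    f=optics.grab_frame(n);cv2.imwrite(f"pics/{n}0.png",f["color"][:,:,::-1]);pickle.dump(f,open(f"{n}.pkl","wb"));print(n,f["mtx"],f["R"],f["t"])
E
```

```text
pics
{'clock': 0.0, 'qpos': array([ 1.12761072e+00,  3.53661106e-01,  1.63413795e+00, -6.29461627e-06,
        1.15519137e+00, -2.43718362e-03]), 'qvel': array([0.00111372, 0.00153965, 0.00061209, 0.00177549, 0.00042493,
       0.00024159]), 'joint_efforts': array([-1.73364868e-03, -6.05232382e+01, -3.42070055e+01, -7.20464925e-06,
        9.04623274e-03, -3.12014674e-05]), 'eef_pos': array([266.45384235, 564.82931872, 230.55195201]), 'tcp_rot': array([-3.14019487e+00,  2.34857418e-06,  2.70084678e+00]), 'contact_force': array([-0.24849857,  0.17831068, -0.2156818 ]), 'wrist_torque': array([ 0.02025676, -0.07917176, -0.0308034 ]), 'grasp_force': 0.0, 'opening': 1.0056369567642127}
top [[499.49767631   0.         320.07211206]
 [  0.         499.49767631 195.04891854]
 [  0.           0.           1.        ]] [[ 0.01737572 -0.99958716 -0.0228823 ]
 [-0.99200739 -0.01437429 -0.12535835]
 [ 0.12497768  0.0248776  -0.99184761]] [   8.38599233  577.5715006  1339.39794379]
side [[512.66263157   0.         315.11159756]
 [  0.         512.66263157 198.19507314]
 [  0.           0.           1.        ]] [[ 0.8419223  -0.53927667 -0.01864145]
 [-0.35688316 -0.53059165 -0.76883478]
 [ 0.40472366  0.65395197 -0.63917571]] [-463.23923329  322.77863881 1420.65464997]
```

View pics/top0.png

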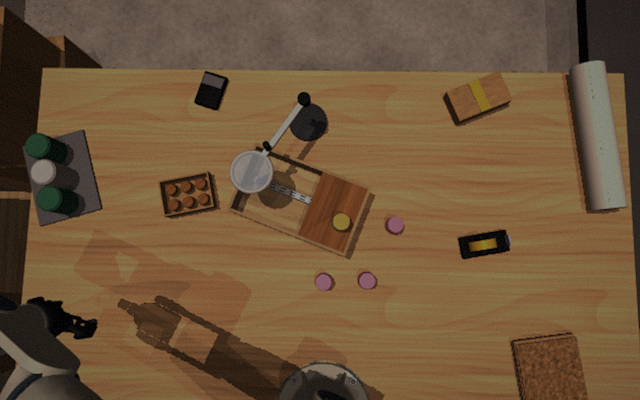

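View pics/side0.png

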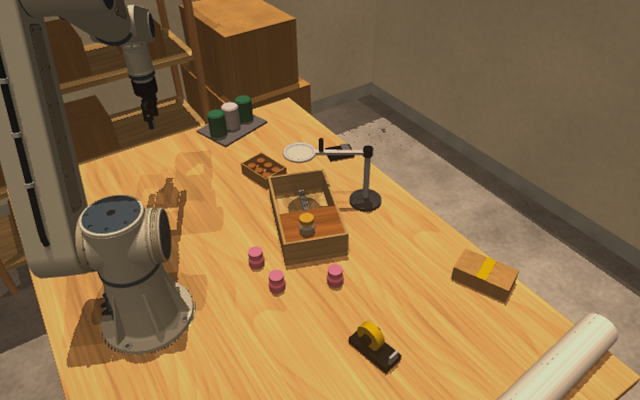

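Top view: the lens is at about (252,172), the post top at (304,99), the handle near (267,146), and the box cover around (335,212). Jar candidates are the brass/yellow lid on the cover at (342,222) and pink ones at (396,225), (324,282) and (367,281). The one on the cover with the brass lid fits the description. I'll enlarge to confirm.

```bash
python3 - <<'E'
import cv2
a=cv2.imread("pics/top0.png")[85:265,215:385];cv2.imwrite("pics/top0c.png",cv2.resize(a,None,fx=3.3,fy=3.3,interpolation=cv2.INTER_CUBIC))
a=cv2.imread("pics/side0.png")[130:270,255:395];cv2.imwrite("pics/side0c.png",cv2.resize(a,None,fx=4,fy=4,interpolation=cv2.INTER_CUBIC))
E
```

```text
(no output)
```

View pics/top0c.png

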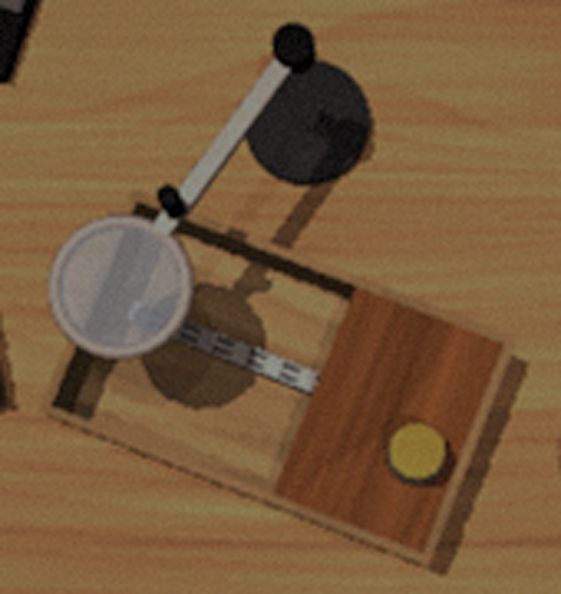

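View pics/side0c.png

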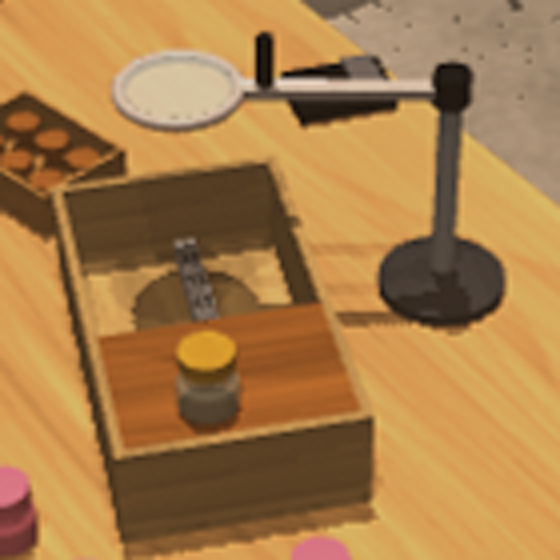

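The crops confirm the brass-lidded glass jar on the cover at crop (417,452). The lens centre is at crop (120,287), the post top at (294,46), and the rail emerges from under the cover at (315,380). The rail's open end shows in the side crop near (184,243).

```bash
cat > h.py <<'E'
import pickle,numpy as np
F={n:pickle.load(open(f"{n}.pkl","rb")) for n in("top","side")}
def plane(n,uv,z):
    f=F[n];d=f["R"].T@np.linalg.solve(f["mtx"],[*uv,1.]);c=-f["R"].T@f["t"]
    return c+d*(z-c[2])/d[2]
def proj(n,X):
    f=F[n];p=f["mtx"]@(f["R"]@np.asarray(X,float)+f["t"]);return p[:2]/p[2]
T=lambda u,v:(u/3.3+215-.35,v/3.3+85-.35)
S=lambda u,v:(u/4+255-.37,v/4+130-.37)
E
python3 - <<'E'
from h import *
np.set_printoptions(precision=1,suppress=True)
for k,(u,v,z) in dict(fr=(510,342,90),nr=(430,567,90),nl=(47,412,90),fl=(138,205,90),cf=(355,290,90),cn=(275,495,90),lens=(120,287,205),handle_base=(177,211,211),htop=(167,196,256),post=(294,46,225),foot=(310,122,10),railc=(315,381,32),jar=(417,452,145)).items(): print(k,plane("top",T(u,v),z))
print('side')
for k,(u,v,z) in dict(fr=(370,418,90),nr=(120,455,90),nl=(57,190,90),fl=(275,162,90),cf=(322,303,90),cn=(100,338,90),lens=(178,89,205),htop=(264,35,256),hb=(264,85,211),rend=(184,241,32),railc=(205,319,32),jar=(207,350,145)).items(): print(k,plane("side",S(u,v),z))
E
```

```text
fr [ 590.5 -113.4   90. ]
nr [410.4 -51.3  90. ]
nl [528.6 257.   90. ]
fl [698.9 189.5  90. ]
cf [631.1  11.6  90. ]
cn [465.1  72.4  90. ]
lens [611.2 182.6 205. ]
handle_base [667.6 141.4 211. ]
htop [668.5 142.9 256. ]
post [789.8  56.8 225. ]
foot [792.1  54.8  10. ]
railc [563.5  45.   32. ]
jar [497.1 -39.  145. ]
side
fr [ 588.8 -119.3   90. ]
nr [414.5 -49.8  90. ]
nl [529.7 256.8  90. ]
fl [705.4 186.1  90. ]
cf [633.4   9.   90. ]
cn [466.2  70.8  90. ]
lens [610.4 182.7 205. ]
htop [668.9 144.1 256. ]
hb [666.3 141.  211. ]
rend [619.2 199.9  32. ]
railc [579.9 102.   32. ]
jar [497.  -40.6 145. ]
```

```bash
cat >> h.py <<'E'
from scipy.spatial.transform import Rotation as Ro
np.set_printoptions(precision=2,suppress=True)
def go(pos,rpy):
    from rig import telemetry
    s=telemetry.sense();R=Ro.from_euler("xyz",s["tcp_rot"])
    print("t",s["clock"],"at",s["eef_pos"],s["tcp_rot"],"F",s["contact_force"],"open",s["opening"],s["grasp_force"])
    dp=R.inv().apply(np.array(pos)-s["eef_pos"])/40;rot=np.degrees((R.inv()*Ro.from_euler("xyz",rpy)).as_rotvec())/6
    print("dp",dp,"rot",rot,"rows",max(np.linalg.norm(dp)*40/41.7,np.linalg.norm(rot)*6/7.16))
E
python3 -c "
from h import *
go([668,143,310],[np.pi,0,np.pi])"
```

```text
t 0.1 at [266.5  564.87 230.6 ] [-3.14  0.    2.7 ] F [-0.49  0.65  0.12] open 0.9999165014471262 0.0
dp [-13.58  -5.26  -1.98] rot [-0.01 -0.   -4.21] rows 14.09545212455501
```

Emit:
play_rows(dp=[[-0.8,-0.3,-0.4],[-1.7,-0.65,-0.9],[-2.6,-1,-1.4],[-3.5,-1.35,-1.9],[-4.4,-1.7,-2]], rot=[[0,0,0],[0,0,0],[0,0,0],[0,0,0],[0,0,0]], fingers=1)

```text
clock: 0.52
eef_pos: [396.5, 430.1, 313.7]
tcp_rot: [3.138, 0.001, 2.702]
contact_force: [0.8, 1.0, 1.0]
opening: 1.002
grasp_force: 0.0
```

Emit:
play_rows(dp=[[-0.9,-0.35,0],[-1.8,-0.7,0],[-2.7,-1.05,0],[-3.6,-1.4,0],[-4.5,-1.75,0]], rot=[[0,0,0],[0,0,0],[0,0,0],[0,0,0],[0,0,0]])

```text
clock: 0.93
eef_pos: [529.0, 288.5, 310.7]
tcp_rot: [-3.141, -0.0, 2.701]
contact_force: [0.1, 1.1, 0.1]
opening: 1.0
grasp_force: 0.0
```

Emit:
play_rows(dp=[[-0.9,-0.35,0],[-1.8,-0.7,0],[-2.7,-1.05,0],[-3.6,-1.4,0],[-4.5,-1.75,0]], rot=[[0,0,-0.8],[0,0,-1.7],[0,0,-2.6],[0,0,-3.4],[0,0,-4.2]])

```text
clock: 1.35
eef_pos: [662.0, 148.4, 310.5]
tcp_rot: [-3.142, -0.001, -3.138]
contact_force: [0.6, 1.0, -0.2]
opening: 0.999
grasp_force: 0.0
```

```bash
python3 -c "
from h import *
go([668,143,222],[np.pi,0,np.pi])
from rig import optics
import cv2
cv2.imwrite('pics/w1.png',optics.grab_frame('wrist')['color'][:,:,::-1])"
```

```text
t 1.35 at [661.97 148.4  310.5 ] [-3.14 -0.   -3.14] F [ 0.65  0.98 -0.18] open 0.9992134333574086 0.0
dp [-0.15 -0.14  2.21] rot [-0.   -0.01  0.03] rows 2.13128614258466
```

View pics/w1.png

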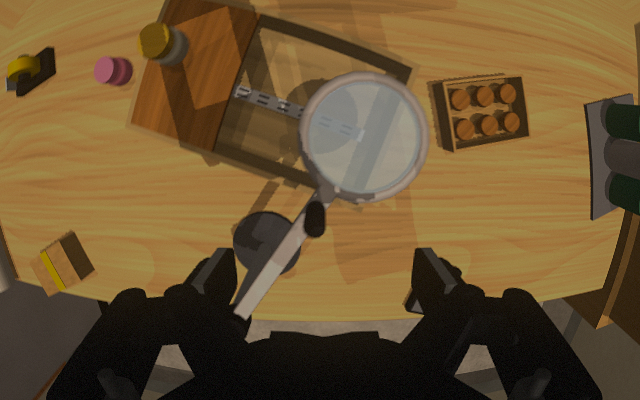

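Wrist view: the peg is at (315,218), midway between the fingers (x 235 and 415), as measured. I'll lower and cage it.

Emit:
play_rows(dp=[[-0.15,-0.14,0.7],[-0.15,-0.14,1.5],[-0.15,-0.14,2.2],[-0.15,-0.14,2.2]], rot=[[0,0,0],[0,0,0],[0,0,0],[0,0,0]])

```text
clock: 1.73
eef_pos: [663.6, 143.4, 216.2]
tcp_rot: [-3.139, -0.01, 3.14]
contact_force: [-1.3, 0.0, -0.7]
opening: 1.002
grasp_force: 0.0
```

Emit:
play_rows(dp=[[0,0,0],[0,0,0],[0,0,0],[0,0,0],[0,0,0]], rot=[[0,0,0],[0,0,0],[0,0,0],[0,0,0],[0,0,0]], fingers=0.32, grip_force=20)

```text
clock: 2.15
eef_pos: [667.8, 144.8, 224.7]
tcp_rot: [3.141, 0.002, 3.141]
contact_force: [0.0, 0.4, -0.8]
opening: 0.328
grasp_force: 0.0
```

```bash
python3 -c "
from h import *
go([668,143,222],[np.pi,0,np.pi])
P=np.array([790,56.5])
for a in np.radians(144.9+np.arange(0,74,7)):
  p=P+150*np.array([np.cos(a),np.sin(a)]);print(p,'cum dp',-(p[0]-667.3)/40,(p[1]-142.7)/40)"
```

```text
t 2.15 at [667.75 144.83 224.67] [3.14 0.   3.14] F [ 0.01  0.41 -0.78] open 0.32787104974020204 0.0
dp [-0.01 -0.05  0.07] rot [ 0.01  0.02 -0.01] rows 0.0777925642465719
[667.28 142.75] cum dp 0.0005614403438386262 0.0012696951622942266
[657.68 127.15] cum dp 0.2404757475662535 -0.38870544542721286
[650.06 110.5 ] cum dp 0.43107575559558314 -0.8050119695498082
[644.52  93.04] cum dp 0.5695200573177999 -1.2414437058024155
[641.15  75.04] cum dp 0.653744767070583 -1.6914944622231523
[640.    56.76] cum dp 0.6824942884248287 -2.148455018627881
[641.09  38.48] cum dp 0.6553400322354207 -2.605513145629926
[644.39  20.47] cum dp 0.5726868059182152 -3.055855159289738
[649.87   2.99] cum dp 0.4357667787038594 -3.492767497448594
[657.44 -13.69] cum dp 0.24662111283259947 -3.9097368034771507
[666.98 -29.32] cum dp 0.00806953452664345 -4.300547025420686
```

Emit:
play_rows(dp=[[0.12,-0.19,0],[0.24,-0.39,0],[0.34,-0.6,0],[0.43,-0.8,0],[0.5,-1.02,0]], rot=[[0,0,0],[0,0,0],[0,0,0],[0,0,0],[0,0,0]])

```text
clock: 2.57
eef_pos: [645.4, 103.6, 223.1]
tcp_rot: [3.14, -0.002, 3.141]
contact_force: [-4.2, 5.3, 0.8]
opening: 0.317
grasp_force: 2.4
```

Emit:
play_rows(dp=[[0.07,-0.22,0],[0.12,-0.45,0],[0.15,-0.67,0],[0.18,-0.9,0],[0.18,-1.13,0]], rot=[[0,0,0],[0,0,0],[0,0,0],[0,0,0],[0,0,0]])

```text
clock: 2.98
eef_pos: [638.3, 57.8, 222.8]
tcp_rot: [3.141, -0.002, 3.141]
contact_force: [-2.0, 2.5, -1.1]
opening: 0.321
grasp_force: 1.7
```

```bash
python3 -c "
from h import *
go([667,-29.3,222],[np.pi,0,np.pi])"
```

```text
t 2.9833 at [638.35  57.84 222.82] [ 3.14 -0.    3.14] F [-2.02  2.54 -1.08] open 0.32053730136459635 1.7124003544449806
dp [-0.72 -2.18  0.02] rot [ 0.   -0.02 -0.01] rows 2.1997898253016412
```

Emit:
play_rows(dp=[[0,-0.23,0],[-0.03,-0.46,0],[-0.06,-0.68,0],[-0.11,-0.91,0],[-0.17,-1.13,0]], rot=[[0,0,0],[0,0,0],[0,0,0],[0,0,0],[0,0,0]])

```text
clock: 3.4
eef_pos: [646.8, 12.3, 222.9]
tcp_rot: [-3.141, 0.0, 3.14]
contact_force: [-2.2, 1.9, -0.5]
opening: 0.319
grasp_force: 1.4
```

Emit:
play_rows(dp=[[-0.08,-0.21,0],[-0.16,-0.42,0],[-0.26,-0.63,0],[-0.37,-0.83,0],[-0.5,-1.02,0]], rot=[[0,0,0],[0,0,0],[0,0,0],[0,0,0],[0,0,0]])

```text
clock: 3.82
eef_pos: [666.9, -28.4, 222.9]
tcp_rot: [-3.142, -0.0, 3.141]
contact_force: [-1.6, 3.5, -0.1]
opening: 0.32
grasp_force: 1.3
```

Emit:
play_rows(dp=[[-0.05,-0.07,0],[-0.05,-0.07,0],[-0.05,-0.07,0],[-0.05,-0.07,0]], rot=[[0,0,0],[0,0,0],[0,0,0],[0,0,0]])

```text
clock: 4.15
eef_pos: [668.7, -30.4, 223.0]
tcp_rot: [-3.141, 0.001, 3.141]
contact_force: [-0.5, 0.0, -0.2]
opening: 0.322
grasp_force: 0.0
```

Emit:
play_rows(dp=[[-0.05,0.06,0],[-0.05,0.06,0],[-0.05,0.06,0],[-0.05,0.06,0]], rot=[[0,0,0],[0,0,0],[0,0,0],[0,0,0]], fingers=0.55)

```text
clock: 4.48
eef_pos: [670.5, -27.6, 223.0]
tcp_rot: [-3.142, 0.0, 3.141]
contact_force: [0.5, 0.8, 0.5]
opening: 0.55
grasp_force: 0.0
```

Emit:
play_rows(dp=[[0,0,-0.4],[0,0,-1],[0,0,-1.8],[0,0,-2.5],[0,0,-2.5]], rot=[[0,0,0],[0,0,0],[0,0,0],[0,0,0],[0,0,0]])

```text
clock: 4.9
eef_pos: [673.0, -27.9, 329.7]
tcp_rot: [-3.141, 0.009, 3.141]
contact_force: [1.2, -0.6, 0.9]
opening: 0.545
grasp_force: 0.0
```

```bash
python3 -c "
from h import *
from rig import optics
import cv2
a=optics.grab_frame('side')['color'][:,:,::-1][110:270,215:415];b=optics.grab_frame('top')['color'][:,:,::-1][85:265,215:415]
cv2.imwrite('pics/s2.png',np.hstack([cv2.resize(x,(400,int(x.shape[0]*2))) if 0 else cv2.resize(x,None,fx=2,fy=2,interpolation=2) for x in (a,b[:160])]))
cv2.imwrite('pics/s2b.png',cv2.resize(b,None,fx=3.3,fy=3.3,interpolation=2))
go([600,150,322],[np.pi,0,np.radians(69.5)])"
```

```text
t 5.0 at [671.06 -27.88 324.31] [-3.14  0.    3.14] F [-0.16  0.48 -0.67] open 0.5486908215961792 0.0
dp [1.78 4.45 0.05] rot [ 0.02  0.02 18.41] rows 15.425936733922835
```

View pics/s2.png

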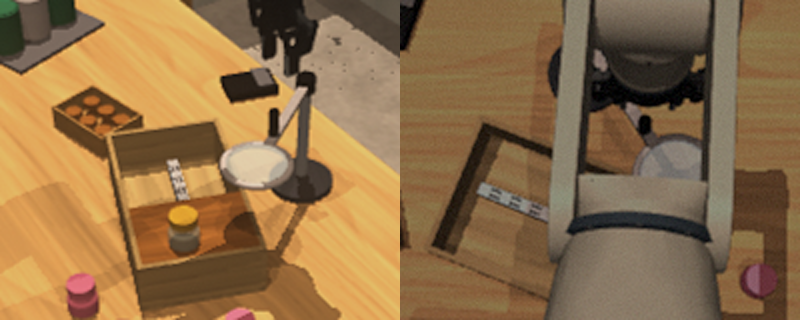

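The lens has swung to the covered end (side crop 257,165). The rail's open end is now visible: side crop (173,161), top crop (480,189). The rail's axis in the top crop runs to (548,212).

```bash
python3 -c "
from h import *
s=lambda u,v:(u/2+215-.25,v/2+110-.25);t=lambda u,v:((u-400)/2+215-.25,v/2+85-.25)
O=np.array([562,76]);a=np.radians(-20.5);M=np.array([[np.cos(a),np.sin(a)],[-np.sin(a),np.cos(a)]])
def pr(k,p):print(k,p,'bin',M@(p[:2]-O))
pr('lens',plane('side',s(257,165),205))
pr('rend side',plane('side',s(173,161),32));pr('rend top',plane('top',t(480,189),32));pr('rail2 top',plane('top',t(548,212),32));pr('rail2 side',plane('side',s(181,197),32))
for y in (152,):
  pr('openwall top corner',plane('top',t(485,125),90));pr('nl',plane('top',t(433,247),90))
g=O+M.T@np.array([10,97]);print('bin pt world',g);go([*g,120],[np.pi,0,np.radians(69.5)])
"
```

```text
lens [609.71 -66.18 205.  ] bin [  94.48 -116.46]
rend side [619.93 196.98  32.  ] bin [ 11.9  133.61]
rend top [619.6  200.29  32.  ] bin [ 10.43 136.59]
rail2 top [588.67 104.7   32.  ] bin [14.93 36.22]
rail2 side [581.14 108.02  32.  ] bin [ 6.71 36.7 ]
openwall top corner [697.59 187.31  90.  ] bin [ 88.02 151.74]
nl [531.97 250.91  90.  ] bin [-89.38 153.32]
bin pt world [605.34 163.36]
t 5.0 at [671.06 -27.88 324.31] [-3.14  0.    3.14] F [-0.16  0.48 -0.67] open 0.5486908215961792 0.0
dp [1.66 4.78 5.1 ] rot [ 0.02  0.02 18.41] rows 15.425936733922835
```

Emit:
play_rows(dp=[[0.35,0.9,0],[0.7,1.8,0],[1.05,2.7,0],[1.4,3.6,0],[1.7,4.5,0]], rot=[[0,0,1.1],[0,0,2.2],[0,0,3.3],[0,0,4.4],[0,0,5.5]], fingers=1)

```text
clock: 5.42
eef_pos: [600.8, 153.3, 321.1]
tcp_rot: [-3.139, -0.002, 2.559]
contact_force: [0.7, -0.6, -0.1]
opening: 1.001
grasp_force: 0.0
```

Emit:
play_rows(dp=[[0,0,0.6],[0,0,1.2],[0,0,1.8],[0,0,2.2],[0,0,2.6]], rot=[[0,0,1.1],[0,0,2.2],[0,0,3.3],[0,0,4.4],[0,0,5.5]])

```text
clock: 5.83
eef_pos: [601.1, 152.0, 215.8]
tcp_rot: [-3.138, -0.001, 1.983]
contact_force: [0.5, -1.0, -0.0]
opening: 1.004
grasp_force: 0.0
```

Emit:
play_rows(dp=[[0,0,0],[0,0,0],[0,0,0],[0,0,0],[0,0,0]], rot=[[0,0,1.1],[0,0,2.2],[0,0,3.3],[0,0,4.4],[0,0,5.5]])

```text
clock: 6.25
eef_pos: [601.6, 151.9, 217.0]
tcp_rot: [-3.139, 0.001, 1.407]
contact_force: [-0.2, -0.0, 0.7]
opening: 0.998
grasp_force: 0.0
```

Emit:
play_rows(dp=[[0,0,0],[0,0,0],[0,0,0]], rot=[[0,0,1],[0,0,1.8],[0,0,1.8]])

```text
clock: 6.5
eef_pos: [601.6, 151.9, 217.3]
tcp_rot: [-3.139, 0.002, 1.221]
contact_force: [-0.6, 0.0, 0.0]
opening: 0.999
grasp_force: 0.0
```

```bash
python3 -c "
from h import *
go([602,152,120],[np.pi,0,np.radians(69.4)])
from rig import optics,telemetry
import cv2
s=telemetry.sense();f=optics.grab_frame('wrist');cv2.imwrite('pics/w3.png',f['color'][:,:,::-1]);pickle.dump((s,f),open('w.pkl','wb'));print(f['mtx'],f['mount'])"
```

```text
t 6.5 at [601.64 151.91 217.26] [-3.14  0.    1.22] F [-0.55  0.    0.  ] open 0.9991262151885958 0.0
dp [0.01 0.01 2.43] rot [-0.02  0.02  0.09] rows 2.3323720295417814
[[309.71   0.   323.85]
 [  0.   309.71 200.2 ]
 [  0.     0.     1.  ]] [[   0.     -0.96   -0.27   69.78]
 [   1.      0.      0.     -0.13]
 [  -0.     -0.27    0.96 -141.48]
 [   0.      0.      0.      1.  ]]
```

View pics/w3.png

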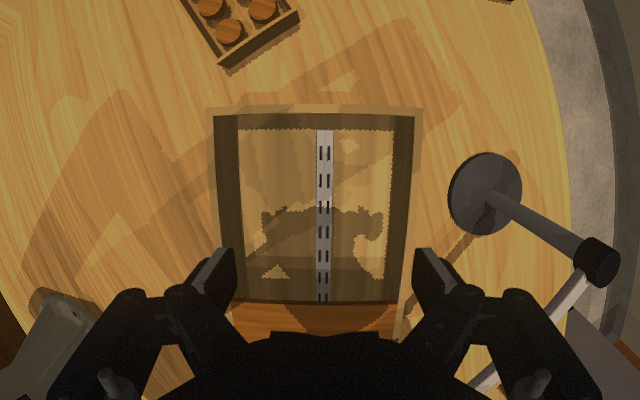

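Wrist view: the rail runs vertically at columns 317–333, centred and aligned with the gripper (principal column 324). Its end is at row 130, and the fingers straddle it inside the opening. I'll lower.

Emit:
play_rows(dp=[[0,0,0.8],[0,0,1.7],[0,0,2.6],[0,0,3.4],[0,0,4]], rot=[[0,0,0.05],[0,0,0.1],[0,0,0.1],[0,0,0.1],[0,0,0.1]])

```text
clock: 6.97
eef_pos: [600.7, 151.7, 55.5]
tcp_rot: [-3.139, 0.002, 1.217]
contact_force: [0.0, -0.0, 0.1]
opening: 1.003
grasp_force: 0.0
```

Emit:
play_rows(dp=[[0,0,0.4],[0,0,0.7],[0,0,0.9],[0,0,1],[0,0,1]], rot=[[0,0,0],[0,0,0],[0,0,0],[0,0,0],[0,0,0]])

```text
clock: 7.38
eef_pos: [602.5, 152.1, 18.5]
tcp_rot: [-3.141, 0.0, 1.215]
contact_force: [-0.4, -0.5, 0.3]
opening: 1.004
grasp_force: 0.0
```

```bash
python3 -c "
from h import *
go([602,152,11.5],[np.pi,0,np.radians(69.4)])"
```

```text
t 7.3833 at [602.53 152.13  18.52] [-3.14  0.    1.21] F [-0.4  -0.55  0.3 ] open 1.0035871909753817 0.0
dp [-0.01 -0.01  0.18] rot [-0.    0.    0.03] rows 0.1689532062198044
```

Emit:
play_rows(dp=[[0,0,0.15],[0,0,0.15]], rot=[[0,0,0],[0,0,0]])

```text
clock: 7.55
eef_pos: [603.0, 152.2, 13.1]
tcp_rot: [3.141, -0.0, 1.214]
contact_force: [-0.6, -0.6, -0.1]
opening: 0.999
grasp_force: 0.0
```

Emit:
play_rows(dp=[[0,0,0],[0,0,0],[0,0,0],[0,0,0],[0,0,0]], rot=[[0,0,0],[0,0,0],[0,0,0],[0,0,0],[0,0,0]], fingers=0, grip_force=100)

```text
clock: 7.97
eef_pos: [602.9, 152.2, 13.2]
tcp_rot: [3.141, -0.0, 1.214]
contact_force: [0.5, -0.8, 0.0]
opening: 0.292
grasp_force: 0.0
```

Emit:
play_rows(dp=[[0,0,0],[0,0,0],[0,0,0],[0,0,0],[0,0,0]], rot=[[0,0,0],[0,0,0],[0,0,0],[0,0,0],[0,0,0]])

```text
clock: 8.38
eef_pos: [602.9, 152.2, 13.5]
tcp_rot: [3.141, -0.0, 1.214]
contact_force: [-0.4, -0.5, 5.3]
opening: 0.185
grasp_force: 98.7
```

```bash
python3 -c "
from h import *
from rig import telemetry
s=telemetry.sense()
go(s['eef_pos'],s['tcp_rot'])
# TCP in rail plane (tool x,-z): pivot = covered end bottom
h=s['eef_pos'][2]-8
for d in (6,12,18):
  t=np.radians(d);x=240
  dx=x*np.cos(t)-h*np.sin(t)-x; dz=x*np.sin(t)+h*np.cos(t)-h+3
  print(d,'dp',dx/40,0,-dz/40)
R=Ro.from_euler('xyz',s['tcp_rot']);print('rail tilt sign: +roty tilts x axis to', (R*Ro.from_rotvec([0,.3,0])).apply([1,0,0]))"
```

```text
t 8.3833 at [602.91 152.22  13.5 ] [ 3.14 -0.    1.21] F [-0.45 -0.54  5.31] open 0.18479402217081387 98.69044661521912
dp [0. 0. 0.] rot [0. 0. 0.] rows 0.0
6 dp -0.04724186642668684 0 -0.7014175100878857
12 dp -0.15970339665952552 0 -1.3194653198128872
18 dp -0.33615243863919986 0 -1.9223719680368376
rail tilt sign: +roty tilts x axis to [0.33 0.9  0.3 ]
```

Grasped (98.7 N, 15.7 mm). Now I'll tilt about the covered end.

Emit:
play_rows(dp=[[-0.02,0,-0.45],[-0.07,0,-0.83],[-0.13,0,-1.2],[-0.22,0,-1.56],[-0.34,0,-1.92]], rot=[[0,0.6,0],[0,1.2,0],[0,1.8,0],[0,2.4,0],[0,3,0]])

```text
clock: 8.8
eef_pos: [598.0, 139.5, 90.5]
tcp_rot: [3.141, -0.317, 1.214]
contact_force: [-0.0, -0.3, -2.8]
opening: 0.188
grasp_force: 97.8
```

Emit:
play_rows(dp=[[0,0,0],[0,0,0],[0,0,0]], rot=[[0,0,0],[0,0,0],[0,0,0]])

```text
clock: 9.05
eef_pos: [597.9, 139.3, 89.3]
tcp_rot: [-3.141, -0.312, 1.213]
contact_force: [-0.1, 0.2, -3.1]
opening: 0.182
grasp_force: 97.8
```

```bash
python3 -c "
from h import *
from rig import optics,telemetry
import cv2
s=telemetry.sense();print(s['wrist_torque']);go(s['eef_pos'],s['tcp_rot'])
f=optics.grab_frame('side')['color'][:,:,::-1][90:270,215:415];w=optics.grab_frame('wrist')['color'][:,:,::-1]
cv2.imwrite('pics/s4.png',np.hstack([cv2.resize(f,(400,360),interpolation=2),cv2.resize(w,(400,250))[:,:].copy() if 0 else cv2.copyMakeBorder(cv2.resize(w,(400,250)),0,110,0,0,0)]))"
```

```text
[-0.05  0.    0.01]
t 9.05 at [597.86 139.3   89.25] [-3.14 -0.31  1.21] F [-0.11  0.19 -3.08] open 0.1816905967150855 97.78884172439575
dp [0. 0. 0.] rot [0. 0. 0.] rows 0.0
```

View pics/s4.png

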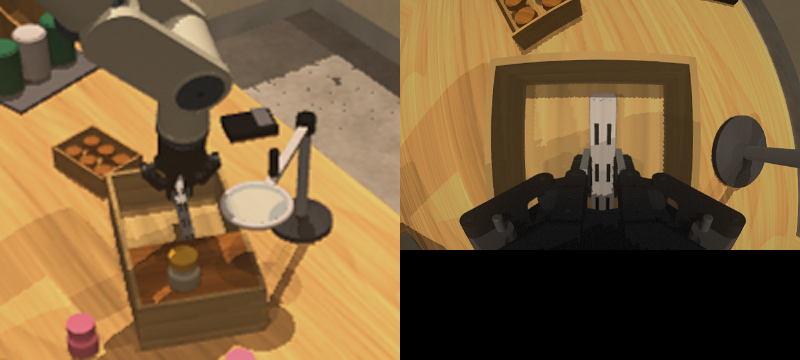

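Left: the rail is held, tilted, with its far end still under the cover. Right: the rail's end projects past the fingers at (602,97). I'll draw it out along its axis.

Emit:
play_rows(dp=[[0.3,0,0],[0.7,0,0],[1.1,0,0],[1.5,0,0],[1.9,0,0]], rot=[[0,0,0],[0,0,0],[0,0,0],[0,0,0],[0,0,0]])

```text
clock: 9.57
eef_pos: [623.1, 208.7, 112.5]
tcp_rot: [-3.141, -0.313, 1.215]
contact_force: [0.8, -0.4, -1.8]
opening: 0.183
grasp_force: 97.8
```

Emit:
play_rows(dp=[[0.5,0,0],[1,0,0],[1.5,0,0],[1.9,0,0],[2.3,0,0]], rot=[[0,0,0],[0,0,0],[0,0,0],[0,0,0],[0,0,0]])

```text
clock: 9.98
eef_pos: [653.5, 291.0, 140.9]
tcp_rot: [-3.141, -0.313, 1.215]
contact_force: [-0.2, 0.3, -1.0]
opening: 0.188
grasp_force: 97.8
```

```bash
python3 -c "
from h import *
from rig import telemetry
s=telemetry.sense();print(s['wrist_torque'],s['qpos']);go(s['eef_pos']+[0,0,120],s['tcp_rot'])"
```

```text
[-0.07  0.03 -0.01] [0.3  0.5  1.67 0.34 0.81 0.44]
t 9.9833 at [653.52 291.03 140.91] [-3.14 -0.31  1.22] F [-0.18  0.34 -0.95] open 0.18832267485117546 97.79841899871826
dp [ 0.92 -0.   -2.85] rot [0. 0. 0.] rows 2.877697841726619
```

Emit:
play_rows(dp=[[0.15,0,-0.4],[0.4,0,-1.1],[0.65,0,-1.9],[0.9,0,-2.7],[1.1,0,-3.3]], rot=[[0,0,0],[0,0,0],[0,0,0],[0,0,0],[0,0,0]])

```text
clock: 10.4
eef_pos: [654.3, 291.2, 282.7]
tcp_rot: [3.14, -0.314, 1.215]
contact_force: [0.7, 0.7, -2.1]
opening: 0.185
grasp_force: 98.0
```

Emit:
play_rows(dp=[[0.1,0,-0.3],[0.1,0,-0.3],[0.1,0,-0.3],[0.1,0,-0.3],[0.1,0,-0.3]], rot=[[0,0,0],[0,0,0],[0,0,0],[0,0,0],[0,0,0]])

```text
clock: 10.82
eef_pos: [653.1, 290.0, 290.5]
tcp_rot: [-3.138, -0.311, 1.213]
contact_force: [-0.3, -0.4, -1.9]
opening: 0.184
grasp_force: 98.0
```

```bash
python3 -c "
from h import *
from rig import optics,telemetry
import cv2
s=telemetry.sense();go(s['eef_pos'],s['tcp_rot'])
f=optics.grab_frame('side')['color'][:,:,::-1][70:270,200:420]
cv2.imwrite('pics/s5.png',cv2.resize(f,None,fx=3,fy=3,interpolation=2))
R=Ro.from_euler('xyz',s['tcp_rot']);print([s['eef_pos']+R.apply([x,0,-7]) for x in(-240,50)], [proj('side',s['eef_pos']+R.apply([x,0,-7]))*3-[600,210] for x in(-240,50)])"
```

```text
t 10.8167 at [653.11 289.97 290.52] [-3.14 -0.31  1.21] F [-0.27 -0.41 -1.91] open 0.183916796312511 97.99070477485657
dp [0. 0. 0.] rot [0. 0. 0.] rows 0.0
[array([572.36,  73.97, 223.64]), array([669.05, 332.53, 312.51])] [array([320.24, 293.08]), array([268.75,  85.2 ])]
```

View pics/s5.png

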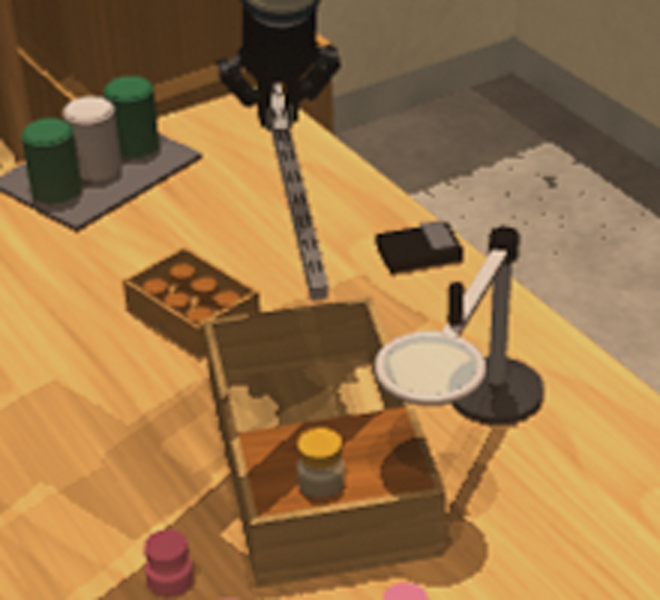

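The rail hangs clear, with its far end at crop (318,292). The predicted position is (320,293), which puts that end at a height of about 224 mm. The jar and the lens are in place, so I'm handing in.

```bash
python3 -c "
from rig import r
print(r.sign_off())"
```

```text
the job is handed in; nothing more can be done
None
```

I swung the magnifier clear of the opening, drew the rail out through it on a slant, and handed the job in with the rail held still, its lowest end about 224 mm above the counter (about 13 cm over the box top); the jar showed no movement, and no verdict came back.

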